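Jar the last agate and snap the cap home

ROBOT

A 6-joint arm with a two-finger parallel gripper is mounted at the origin on the work surface. World frame = base frame: x ahead of the robot, y to its left, z up, the work surface at z = 0. Lengths are in m, angles in rad, forces in N, time in s.
With the tool pointing down it reaches from about 0.4 to 0.825 m from the base axis. Payload 7 kg.
Tool frame: the origin (TCP) lies at the centre of the arm's flange, where the gripper is bolted on; the fingertips stand 178 mm ahead of it and the grasp point (between the pads) lies arm.tcp_to_grasp ahead of it (arm.tcp_to_grasp is the distance from the TCP to the grasp point, in m); z points along the fingers, y is the direction in which the jaws open and shut (so a half turn about z gives the same grasp; the last joint's range is limited). The gripper opens to 88 mm and grips with 3 to 60 N. Pads are 19 mm wide; open, the fingers measure 130 mm over their backs; the gripper's body (78 mm by 193 mm) begins 47 mm behind the grasp point.
Start: joints at [-0.88, 0.359, 0.012, 0, -1.224, -0.288], TCP at [0.265, -0.621, 0.405] pointing down, gripper open.
Joint ranges: [-3.07, 3.07], [-1.43, 2.12], [-1.02, 1.25], [-3.03, 1.67], [-3.05, -0], [-3.03, 3.03]. Speed limits (rad/s): [2.39, 2.39, 3.01, 3.14, 3.14, 3.14].

INTERFACE

Orientations are given as [roll, pitch, yaw] about the fixed x, y, z axes, in that order (R = Rz(yaw) Ry(pitch) Rx(roll)).
In Python, from station import arm gives the robot as it stands.
- The arm moves only by the tool move_arm, never from a script. Its argument "deltas" is a list of rows, each a list of 6 numbers: the shift along the world's x, y, z in mm, then the turn, a rotation vector about the world's x, y, z in degrees. In form: [[tx, ty, tz, ax, ay, az], ...]. A call has exactly 5 rows; each row shifts and turns the commanded pose from where the row before left it; what a row does not reach is not made up. A row lasts 1/12 s, in which the tool goes at most 41.7 mm and 7.16 degrees, less where a joint would pass 70% of its speed; a pose out of reach is approached as far as the arm can. A call with a gripper value outside its range is refused whole. "claw" is the closure in counts, from 0 (fully open) to 255 (shut), set as the call begins (left out, the last holds). The fingers move at their own pace and stop on an object; "squeeze" is the grip in N (left out, the last holds). Time passes only in rows, so rows that do not move let the fingers close, or fill a call up. It gives the time, the measured TCP pose, the force and the opening at its end, in the units of the state.
- arm.get_state(): the state, without advancing time (a new reading comes with each control period).
- arm.grab_frame(name): name is "side" or "top"; returns the picture (420x560x3 uint8, red, green, blue); there is no depth.
- arm.calibration(name): a dict with "intrinsics" (3x3 intrinsics, pixels), "T" (4x4, takes a point from camera to world coordinates). Camera axes: x right, y up, looking along -z (the intrinsics and any distortion apply to the point x, -y, -z); pixel columns grow to the right and rows downward; lengths in m; the calibration is good to about 2 mm. A picture is of the moment at which its call begins. calibration takes no time and is no camera call.
- arm.job_done(): hands the job in, once; it reports no verdict.
Trained networks look in the newest picture that a camera, given by its name, has taken for a name from the list of things; names that differ only in an ending like _2 or _b are one class to them, and where a whole thing is asked for, a point or a joint stands for the part that bears it (a point fixed in the world has none). Each returns a list of dicts, best first, with "score" (0 to 1); they miss things now and then, are a little off and sometimes report something else, mostly with a low value. They report only what shows in the picture. A call takes as long as a camera call. They do not tell look-alikes from the thing itself.
- arm.spot_in(thing, camera): "xy" ([column, row] in pixels, amid what is visible of it).
- arm.masks_of(thing, camera): "pixels" (420x560 bool, what is visible of it) and "xy" ([column, row] in pixels, amid what is visible of it).
- arm.spot_point(thing, camera): "xy" ([column, row] in pixels: a listed point, or the origin of a listed thing).
The state is a dict: "t": time; "q": joint angles; "qd": joint speeds; "joint_efforts": joint torques, N m; "eef_pos": TCP position; "ee_rot": TCP orientation; "force": force on the tool from outside, world axes, zero at the start; "moment": the same for the moment, N m; "width": finger opening in m.
Only numpy, scipy, OpenCV 4.12 (cv2) and the standard library are available. Lean on these libraries where they do the work, as an engineer would, in place of code of your own. Each camera call takes 0.05 s, during which the arm holds its last target. There are 200 camera calls.

TASK

Put the last loose agate marble from its little stand into the glass jar with the other three, then press the snap cap onto the jar's neck: push through the click and keep pressing until the cap is bearing firmly down on the springy seal. Finish like that, with the gripper still on the cap and still pushing it down (about 8 newtons is right); do not let go. Leave the loupe, the ramekin and the brass weight where they are.

Things in the scene. Friction and masses are not known exactly. Their poses are not given: they have to be found in the camera images.
- jar: Clear glass jar, fixed upright; origin at the centre of its underside. Body 68 mm wide to 50 mm up, neck 57 mm wide, tapering over its top 6 mm to 51 mm at the rim, 80 mm up; mouth 43 mm clear. Four sprung catch balls stand 3.5 mm out of the neck, 75 mm up. Three marbles lie in it; the fourth will rest on them, well below the neck. The push to snap the cap on rises to about 10 N, then drops (the click).
- jar_mouth (a point): Centre of the jar's mouth, at the top of the uncompressed seal ring, 83 mm above the jar's underside.
- seal (a joint): How far the black rubber seal ring on the jar's rim is pressed down, m: 0 free, 0.003 fully down. It is a spring of 4 N per mm (12 N fully down). It only moves once the cap has clicked past the catches.
- cap_knob (a point): Centre (half-way up) of the upright round wooden knob on the loose snap cap's axis: knob 24 mm across, 22 mm tall, z up. Pushed onto the jar, the cap meets the catches with this point about 24 mm above jar_mouth, clicks 2 to 5 mm lower, touches the seal at 15 mm above jar_mouth, and is at 12 mm with the seal fully down.
- marble_center (a point): Centre of the last loose marble: milky white agate ball 24 mm across, 19 g, standing on the little wooden stand with its centre 30 mm above the shelf.
- stand: Small wooden marble stand, fixed: round foot 44 mm across and 4 mm thick, a slim column with a cup 20 mm across whose top is 20 mm above the shelf. Origin at the centre of its underside.
- jarred0_center (a point): Centre of a 24 mm marble already in the jar.
- jarred1_center (a point): Centre of a 24 mm marble already in the jar.
- jarred2_center (a point): Centre of a 24 mm marble already in the jar.
- loupe: Bystander: folded silver loupe, round 34 mm eyepiece 16 mm tall with a flat 24 mm wide plate reaching 54 mm from the origin along its x; origin under the eyepiece.
- ramekin: Bystander: blue ceramic ramekin, 84 mm across, 42 mm tall; origin under its centre.
- weight: Bystander: hexagonal brass weight, 32 mm across, 38 mm tall with its button, 200 g; origin under its centre.
- cap: The loose snap cap: round aluminium lid 72 mm across and 18 mm tall with a wooden knob on top, open underneath (inside 14 mm deep), with an inner bead 60 mm across at the skirt's lower edge; about 80 g. Origin at the centre of the skirt's lower edge, 29 mm below the knob's centre.
Not all that is in view belongs to the job. Of the things like the cap, leave any that is green, orange or red; of the rest the larger one is meant.

How it is judged:
On the way:
1. the last marble is in the jar (horizontal distance between marble_center and jar below 0.03 m and z of marble_center in the frame of jar between 0 and 0.07 m), for 0.2 s.
At the end, for the whole second after the job is handed in: All four marbles are in the jar; the cap is clicked onto the neck, centred within 4 mm and upright within 0.06 rad; and the gripper, still touching it with over 2 N, keeps it pressed down so that the seal is squeezed by more than 1.0 mm (about 4 N) through the last second (all of step 1 and horizontal distance between each of jarred0_center, jarred1_center, jarred2_center and jar below 0.03 m and z of jarred0_center in the frame of jar between 0 and 0.07 m and z of jarred1_center in the frame of jar between 0 and 0.07 m and z of jarred2_center in the frame of jar between 0 and 0.07 m and value of joint seal above 0.001 m and z of cap_knob in the frame of jar_mouth below 0.0145 m and horizontal distance between cap_knob and jar_mouth below 0.004 m and angle between cap_knob's own z axis and vertical below 0.06 rad and contact force between the fingers and cap above 2 N); the arm keeps its last pose, push and grip.
It fails at once if the loupe is pushed away (distance of loupe from where it was at the start of the episode above 0.03 m).
It fails at once if the ramekin is pushed away (distance of ramekin from where it was at the start of the episode above 0.03 m).
It fails at once if the brass weight is pushed away (distance of weight from where it was at the start of the episode above 0.03 m).
It also fails if it takes over 62 s, if anything falls off the work surface, if the arm or the gripper's body presses on something with over 40 N, if the wrist force passes 120 N, or if a joint passes its speed limit or range.

## Working session

There is one attempt and no reset: what is moved stays moved. The work goes in short steps, Python scripts to look and compute and a tool call to move; the robot and the scene stay as the last step left them, time stands still between calls to the robot, and variables do not carry over. Pictures are saved under pics/ and viewed, about 8 in all and at most 12, crops included, and the job is handed in when it is done.

Besides the shell and the picture viewer there is one more tool, called after "Request:" as name(argument=value, ...) on one line, values as JSON. move_arm: Moves the arm, as the interface text tells. Its arguments: {"type":"object","properties":{"deltas":{"type":"array","items":{"type":"array","items":{"type":"number"}}},"claw":{"type":"number"},"squeeze":{"type":"number"}},"required":["deltas"]}

```bash
mkdir -p pics; cat > h.py <<'E'
import numpy as np, cv2
from station import arm
def ray(cam,xy):
    c=arm.calibration(cam);K=np.array(c["intrinsics"]);T=np.array(c["T"])
    d=np.linalg.inv(K)@np.array([xy[0],xy[1],1.]);d=np.array([d[0],-d[1],-d[2]])
    return T[:3,3],T[:3,:3]@d
def atz(cam,xy,z):
    o,d=ray(cam,xy);return o+d*(z-o[2])/d[2]
def proj(cam,p):
    c=arm.calibration(cam);K=np.array(c["intrinsics"]);T=np.linalg.inv(np.array(c["T"]))
    q=T[:3,:3]@np.array(p)+T[:3,3];q=K@np.array([q[0],-q[1],-q[2]]);return q[:2]/q[2]
def tri(xa,xb):
    (o1,d1),(o2,d2)=ray("side",xa),ray("top",xb)
    s=np.linalg.lstsq(np.stack([d1,-d2],1),o2-o1,rcond=None)[0]
    a,b=o1+s[0]*d1,o2+s[1]*d2
    return (a+b)/2,np.linalg.norm(a-b)
def save(cam,n,box=None,k=1):
    f=arm.grab_frame(cam)[:,:,::-1]
    if box: f=f[box[1]:box[3],box[0]:box[2]]
    f=cv2.resize(f,None,fx=k,fy=k,interpolation=cv2.INTER_CUBIC);cv2.imwrite("pics/"+n,f)
E
python3 - <<'E'
from h import *
for c in("side","top"):
    save(c,c+"0.png"); print(c,np.round(arm.calibration(c)["T"],3).tolist())
    for t in("cap_knob","marble_center","jar","jar_mouth","stand","cap","loupe","ramekin","weight"):
        try: print(t,[(np.round(r["xy"],1).tolist(),round(r["score"],2)) for r in arm.spot_point(t,c)[:4]])
        except Exception as e: print(t,e)
print(arm.tcp_to_grasp,arm.get_state())
E
```

```text
side [[-0.998, 0.048, -0.051, 0.517], [-0.069, -0.553, 0.831, 0.591], [0.012, 0.832, 0.555, 0.51], [0.0, 0.0, 0.0, 1.0]]
cap_knob [([300.7, 215.7], 0.85), ([286.1, 183.9], 0.82), ([342.4, 187.8], 0.76), ([296.2, 168.0], 0.61)]
marble_center [([284.0, 325.4], 0.6)]
jar [([259.7, 275.6], 0.88), ([280.9, 342.5], 0.56)]
jar_mouth [([261.0, 244.2], 0.69)]
stand []
cap [([257.4, 172.5], 0.91), ([341.9, 195.5], 0.82), ([298.6, 228.1], 0.79), ([290.8, 194.3], 0.62)]
loupe [([363.8, 279.2], 0.59), ([291.2, 193.5], 0.39)]
ramekin [([280.3, 341.8], 0.45)]
weight [([172.0, 332.0], 0.58)]
top [[0.022, 0.988, -0.153, 0.426], [-1.0, 0.022, -0.001, -0.035], [0.003, 0.153, 0.988, 0.963], [0.0, 0.0, 0.0, 1.0]]
cap_knob [([408.9, 231.4], 0.86), ([367.8, 271.1], 0.85), ([307.6, 234.2], 0.68), ([407.0, 181.0], 0.66)]
marble_center [([191.6, 216.6], 0.51)]
jar [([243.4, 203.2], 0.76), ([249.6, 281.1], 0.66)]
jar_mouth [([241.5, 197.4], 0.85), ([361.9, 223.9], 0.21)]
stand [([192.3, 220.5], 0.66)]
cap [([360.7, 222.8], 0.92), ([406.1, 185.7], 0.84), ([408.2, 228.2], 0.79), ([247.4, 205.7], 0.72)]
loupe [([249.9, 281.4], 0.74)]
ramekin [([346.5, 155.3], 0.66)]
weight [([195.8, 150.3], 0.45)]
0.1593 {'t': 1.0, 'q': array([-8.79933627e-01,  3.58585461e-01,  1.19149000e-02,  8.22758841e-06,
       -1.22413912e+00, -2.88102601e-01]), 'qd': array([-0.00045359, -0.00205012, -0.00017497,  0.00038739,  0.00088123,
        0.00081562]), 'joint_efforts': array([-1.37917166e-03, -5.82394624e+01,  2.93303365e+01,  7.00243548e+00,
        1.24594843e-02, -2.48318383e-05]), 'eef_pos': array([ 0.26454432, -0.62097226,  0.40467863]), 'ee_rot': array([ 3.14158205e+00, -1.12137109e-05, -2.73882976e+00]), 'force': array([-0.28208016,  0.47118866, -0.1545815 ]), 'moment': array([ 0.00824358,  0.03828689, -0.01241854]), 'width': 0.08774604368347594}
```

View pics/side0.png

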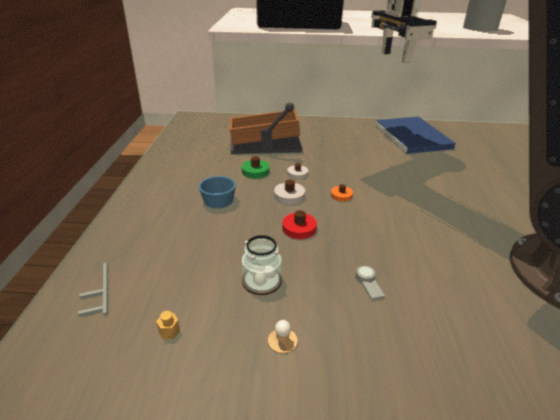

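View pics/top0.png

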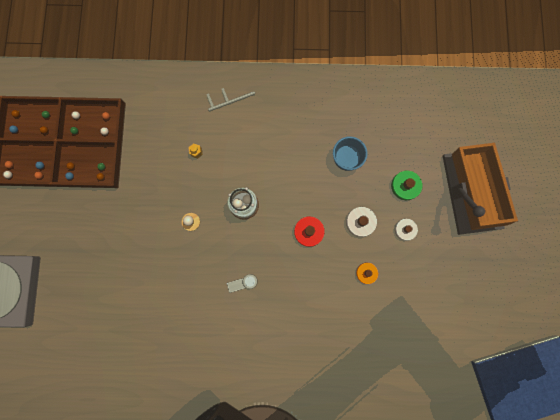

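Pictures: five caps show. In the side view they are green at (255,168), small white at (297,171), large white at (290,191), orange at (342,192) and red at (300,226). In the top view they are green (408,185), small white (407,230), large white (362,222), orange (367,273) and red (309,232). I choose the large white cap. The marble is at side (283,327) / top (188,221), and the jar at side (262,265) / top (242,203). Next, a crop and precise measurements.

```bash
python3 - <<'E'
from h import *
fs={}
for c,b in(("side",(230,150,360,360)),("top",(170,180,430,260))):
    f=arm.grab_frame(c);fs[c]=f
    cr=f[b[1]:b[3],b[0]:b[2],::-1]
    fs[c+"c"]=cv2.resize(cr,None,fx=3,fy=3 if c=="top" else 2.8,interpolation=cv2.INTER_CUBIC) if c=="top" else cv2.resize(cr,None,fx=2.8,fy=2.8,interpolation=cv2.INTER_CUBIC)
    for t in("marble_center","cap_knob","cap","jar","seal","stand"):
        for r in arm.masks_of(t,c)[:7]:
            m=r["pixels"];ys,xs=np.nonzero(m)
            if len(xs)==0: continue
            print(c,t,round(r["score"],2),np.round(r["xy"],1),"bbox",xs.min(),xs.max(),ys.min(),ys.max(),"n",len(xs),"cen",xs.mean().round(1),ys.mean().round(1))
    for t in("cap_knob","marble_center","jar_mouth"):
        print(t,[(np.round(r["xy"],1).tolist(),round(r["score"],2)) for r in arm.spot_point(t,c)[:6]])
a,b=fs["sidec"],fs["topc"]
cv2.imwrite("pics/c1.png",a);cv2.imwrite("pics/c2.png",b)
print(tri((283.5,326),(190.,219)))
E
```

```text
side marble_center 0.55 [282.4 326.9] bbox 275 290 321 336 n 204 cen 282.6 328.4
side marble_center 0.54 [290.  192.3] bbox 274 304 180 203 n 575 cen 289.1 192.5
side cap_knob 0.97 [256.3 169.4] bbox 240 269 157 179 n 510 cen 254.5 168.6
side cap_knob 0.87 [289.7 190.7] bbox 274 304 179 204 n 625 cen 289.0 192.4
side cap_knob 0.8 [303.2 224.6] bbox 282 315 211 238 n 756 cen 298.7 225.2
side cap_knob 0.79 [342.8 192.6] bbox 330 352 184 201 n 301 cen 340.9 192.8
side cap_knob 0.74 [295.1 170.1] bbox 286 307 162 179 n 302 cen 296.5 171.5
side cap 0.98 [297.7 224.6] bbox 282 317 210 238 n 819 cen 299.1 225.1
side cap 0.94 [290.6 192.3] bbox 274 304 180 203 n 571 cen 288.9 192.4
side cap 0.73 [297.8 171.9] bbox 288 307 164 178 n 229 cen 297.3 171.5
side cap 0.71 [256.3 170. ] bbox 241 268 156 178 n 478 cen 254.6 167.9
side cap 0.5 [342.2 190.2] bbox 330 352 184 201 n 329 cen 340.9 193.1
side jar 0.9 [257.4 264.3] bbox 241 281 235 294 n 2074 cen 261.2 265.6
side seal 0.61 [262.8 242.1] bbox 247 276 235 254 n 142 cen 262.7 242.9
side stand 0.69 [280.9 340.8] bbox 267 296 331 353 n 512 cen 2
[... 818 characters left out ...]
 cen 406.0 229.2
top cap 0.84 [307.4 230.2] bbox 295 324 217 246 n 687 cen 309.0 231.0
top cap 0.76 [359.9 222.5] bbox 346 376 207 236 n 724 cen 361.3 221.3
top cap 0.65 [366.5 272.5] bbox 356 377 264 283 n 347 cen 366.8 272.9
top jar 0.71 [241.4 202.3] bbox 228 258 188 219 n 637 cen 242.8 203.5
top seal 0.48 [240.2 188.4] bbox 230 251 189 210 n 81 cen 240.2 198.4
top stand 0.49 [194.6 222. ] bbox 182 199 213 230 n 177 cen 192.3 222.2
cap_knob [([409.8, 230.5], 0.82), ([364.7, 272.9], 0.67), ([408.3, 183.1], 0.67), ([310.2, 231.7], 0.62), ([363.3, 219.6], 0.57)]
marble_center []
jar_mouth [([240.7, 200.1], 0.91)]
(array([0.53160203, 0.18309493, 0.02926802]), np.float64(0.004593797304162335))
```

View pics/c1.png

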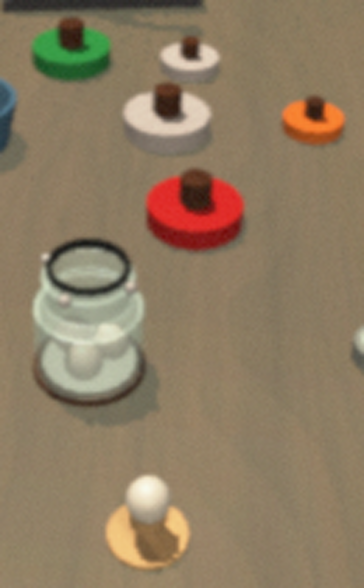

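View pics/c2.png

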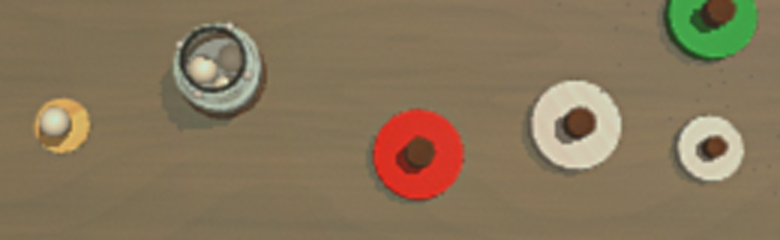

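The crops confirm the choice: the large white cap has its knob at side (290,185) / top (363,221). Of the caps that aren't green, orange or red, it is the larger. Next, colour segmentation for exact centres.

```bash
cat >> h.py <<'E'
def blob(f,c,r,fn):
    g=f.astype(int);m=fn(g).astype(np.uint8);n,l,s,ce=cv2.connectedComponentsWithStats(m)
    best=[i for i in range(1,n) if s[i][4]>15 and abs(ce[i][0]-c[0])<r and abs(ce[i][1]-c[1])<r]
    i=max(best,key=lambda i:s[i][4]); return s[i][:4]+0,s[i][4],ce[i]
dark=lambda g:(g.sum(2)<200)
white=lambda g:(g.min(2)>150)
E
python3 - <<'E'
from h import *
S=arm.grab_frame("side");T=arm.grab_frame("top")
def show(n,a,b,fn,z):
    try:
        ra,rb=blob(S,a,8,fn),blob(T,b,8,fn)
    except Exception as e: print(n,e);return
    bb=lambda r:np.array([r[0][0]+(r[0][2]-1)/2,r[0][1]+(r[0][3]-1)/2])
    print(n,ra,rb)
    for q in((ra[2],rb[2]),(bb(ra),bb(rb))):
        p,e=tri(*q);print("  tri",p.round(4),e.round(4),"side@z",atz("side",q[0],z).round(4),"top@z",atz("top",q[1],z).round(4))
show("knob",(290,185),(363,221),dark,.029)
show("marble",(283,327),(188,221),white,.030)
show("seal",(261.5,245),(241,199),lambda g:g.sum(2)<160,.0815)
for n,a,b,z in(("cap",(289,192.4),(361.2,221.4),.009),):
    print(n,tri(a,b),atz("side",a,z),atz("top",b,z))
print("stand top",atz("top",(190.5,221.5),.004),"side",atz("side",(283,341),.004))
for n,a in(("loupe",(250,281)),("ram",(349,154)),("weight",(195,150)),("red",(309,231)),("green",(407,185)),("small",(406,229)),("orange",(367,273))):print(n,atz("top",a,.02).round(3))
E
```

```text
knob (array([286, 181,   8,  11], dtype=int32), np.int32(81), array([289.61728395, 185.9382716 ])) (array([358, 217,  10,   9], dtype=int32), np.int32(51), array([362.21568627, 221.2745098 ]))
  tri [ 0.5377 -0.2239  0.0273] 0.0 side@z [ 0.5377 -0.2211  0.029 ] top@z [ 0.5375 -0.2236  0.029 ]
  tri [ 0.5382 -0.2247  0.0267] 0.0004 side@z [ 0.5379 -0.2208  0.029 ] top@z [ 0.5382 -0.2242  0.029 ]
marble (array([276, 320,  14,  12], dtype=int32), np.int32(133), array([282.03759398, 325.69172932])) (array([184, 216,   8,   7], dtype=int32), np.int32(41), array([187.56097561, 219.26829268]))
  tri [0.5319 0.1874 0.0345] 0.0012 side@z [0.5315 0.1837 0.03  ] top@z [0.5331 0.1885 0.03  ]
  tri [0.5319 0.1875 0.0352] 0.0024 side@z [0.5308 0.1833 0.03  ] top@z [0.5337 0.1887 0.03  ]
seal max() iterable argument is empty
cap (array([ 0.53907662, -0.22508402,  0.00921712]), np.float64(0.000803596593410168)) [ 0.53868586 -0.22533314  0.009     ] [ 0.53950638 -0.22515848  0.009     ]
stand top [0.53075224 0.18728864 0.004     ] side [0.52915581 0.19026512 0.004     ]
loupe [0.393 0.037 0.02 ]
ram [ 0.704 -0.195  0.02 ]
weight [0.705 0.183 0.02 ]
red [ 0.513 -0.099  0.02 ]
green [ 0.629 -0.335  0.02 ]
small [ 0.522 -0.329  0.02 ]
orange [ 0.417 -0.235  0.02 ]
```

```bash
python3 - <<'E'
from h import *
S=arm.grab_frame("side");T=arm.grab_frame("top")
def fit(F,b,th):
    x0,y0,x1,y1=b; k=6
    g=cv2.resize(F[y0:y1,x0:x1].astype(np.uint8),None,fx=k,fy=k,interpolation=cv2.INTER_CUBIC).astype(int).sum(2)
    m=(g<th).astype(np.uint8)
    cs,_=cv2.findContours(m,cv2.RETR_EXTERNAL,cv2.CHAIN_APPROX_NONE)
    c=max(cs,key=cv2.contourArea); e=cv2.fitEllipse(c)
    return np.array([(e[0][0]+.5)/k-.5+x0,(e[0][1]+.5)/k-.5+y0]),np.round(np.array(e[1])/k,1),cv2.boundingRect(c)
for th in(120,160,200):
    a=fit(S,(243,233,280,262),th);b=fit(T,(228,187,256,214),th)
    print(th,a,b,"tri",tri(a[0],b[0]),atz("side",a[0],.082).round(4),atz("top",b[0],.082).round(4))
print("size px expected side 50mm at jar", proj("side",[.55,.1,.082])-proj("side",[.6,.1,.082]))
for a,b in(((282.6,328.4),(188,220.2)),((282.9,327.5),(188.3,220.7))):
    print("marble",tri(a,b),atz("side",a,.03).round(4),atz("top",b,.03).round(4))
# stand foot
for t,c in((S,"side"),(T,"top")):
    m=((t[:,:,0].astype(int)-t[:,:,2])>75).astype(np.uint8)
    n,l,s,ce=cv2.connectedComponentsWithStats(m)
    for i in range(1,n):
        if s[i][4]>60 and abs(ce[i][0]-{"side":283,"top":191}[c])<15 and abs(ce[i][1]-{"side":341,"top":221}[c])<15:
            bx=s[i]; print(c,"stand",bx,atz(c,(bx[0]+(bx[2]-1)/2,bx[1]+(bx[3]-1)/2),.003).round(4))
E
```

```text
Traceback (most recent call last):
ValueError: max() iterable argument is empty
```

```bash
cat > m.py <<'E'
from h import *
S=arm.grab_frame("side");T=arm.grab_frame("top")
def fit(F,b,th):
    x0,y0,x1,y1=b; k=6
    g=cv2.resize(F[y0:y1,x0:x1].astype(np.uint8),None,fx=k,fy=k,interpolation=cv2.INTER_CUBIC).astype(int).sum(2)
    th=np.percentile(g,th)
    m=(g<th).astype(np.uint8)
    cs,_=cv2.findContours(m,cv2.RETR_EXTERNAL,cv2.CHAIN_APPROX_NONE)
    c=max(cs,key=cv2.contourArea); e=cv2.fitEllipse(c)
    return np.array([(e[0][0]+.5)/k-.5+x0,(e[0][1]+.5)/k-.5+y0]),np.round(np.array(e[1])/k,1),round(th)
for th in(12,17,22):
    a=fit(S,(244,233,279,258),th);b=fit(T,(229,188,254,211),th)
    print(th,a,b,"tri",tri(a[0],b[0]),atz("side",a[0],.082).round(4),atz("top",b[0],.082).round(4))
for a,b in(((282.6,328.4),(188,220.2)),((282.9,327.5),(188.3,220.7))):
    print("marble",tri(a,b),atz("side",a,.03).round(4),atz("top",b,.03).round(4))
for t,c in((S,"side"),(T,"top")):
    m=((t[:,:,0].astype(int)-t[:,:,2])>75).astype(np.uint8)
    n,l,s,ce=cv2.connectedComponentsWithStats(m)
    for i in range(1,n):
        if s[i][4]>60 and abs(ce[i][0]-{"side":283,"top":191}[c])<15 and abs(ce[i][1]-{"side":341,"top":221}[c])<15:
            bx=s[i]; print(c,"stand",bx,atz(c,(bx[0]+(bx[2]-1)/2,bx[1]+(bx[3]-1)/2),.003).round(4))
E
python3 m.py
```

```text
12 (array([261.21687063, 247.13949076]), array([22.6, 29.4]), 184) (array([240.41735967, 199.37331899]), array([21.1, 21.3]), 208) tri (array([0.57491498, 0.06082471, 0.07576425]), np.float64(0.0014992011207341062)) [0.5733 0.0686 0.082 ] [0.5746 0.0601 0.082 ]
17 (array([261.13870494, 244.80245463]), array([19.9, 29.3]), 224) (array([240.42270915, 199.39745585]), array([21.4, 21.6]), 231) tri (array([0.57458878, 0.06032445, 0.08023426]), np.float64(0.0005520667505271632)) [0.5741 0.0626 0.082 ] [0.5746 0.0601 0.082 ]
22 (array([261.15798569, 244.75332006]), array([20.5, 29.9]), 269) (array([240.41757075, 199.38497925]), array([21.7, 21.8]), 259) tri (array([0.57457664, 0.0603253 , 0.08034527]), np.float64(0.0005948035612214183)) [0.5741 0.0624 0.082 ] [0.5746 0.0601 0.082 ]
marble (array([0.53069695, 0.18761645, 0.02888178]), np.float64(0.000602321965378621)) [0.5304 0.1886 0.03  ] [0.5309 0.1873 0.03  ]
marble (array([0.52988914, 0.18663676, 0.02963842]), np.float64(0.00028686840027511396)) [0.53   0.1869 0.03  ] [0.5297 0.1866 0.03  ]
side stand [268 331  23  22 220] [0.5351 0.1908 0.003 ]
side stand [288 331  10  19 100] [0.5151 0.1865 0.003 ]
top stand [181 213  19  18 152] [0.5308 0.1887 0.003 ]
```

Request:
move_arm(deltas=[[10,40,0,0,0,0],[10,40,0,0,0,0],[10,40,0,0,0,0],[10,40,0,0,0,0],[10,40,0,0,0,0]], claw=60)

```text
t: 2.72
eef_pos: [0.3145, -0.4193, 0.4046]
ee_rot: [-3.141, 0.0, -2.739]
force: [1.2, 0.3, 0.7]
width: 0.0674
```

Request:
move_arm(deltas=[[11,30,-5,0,0,0],[11,30,-5,0,0,0],[11,30,-5,0,0,0],[11,30,-5,0,0,0],[11,30,-5,0,0,0]])

```text
t: 3.13
eef_pos: [0.3697, -0.2695, 0.3798]
ee_rot: [-3.141, 0.001, -2.739]
force: [0.8, 0.8, -0.3]
width: 0.0672
```

Request:
move_arm(deltas=[[11,30,-5,0,0,0],[11,30,-5,0,0,0],[11,30,-5,0,0,0],[11,30,-5,0,0,0],[11,30,-5,0,0,0]])

```text
t: 3.55
eef_pos: [0.4247, -0.1194, 0.3549]
ee_rot: [-3.141, 0.001, -2.739]
force: [1.5, -0.6, 0.6]
width: 0.0673
```

Request:
move_arm(deltas=[[11,30,-5,0,0,0],[11,30,-5,0,0,0],[11,30,-5,0,0,0],[11,30,-5,0,0,0],[11,30,-5,0,0,0]])

```text
t: 3.97
eef_pos: [0.4798, 0.0307, 0.3298]
ee_rot: [-3.142, 0.001, -2.738]
force: [0.2, 0.8, -0.2]
width: 0.0668
```

Request:
move_arm(deltas=[[10,30,-6,0,0,0],[10,30,-6,0,0,0],[10,30,-6,0,0,0],[10,30,-6,0,0,0],[10,30,-6,0,0,0]])

```text
t: 4.38
eef_pos: [0.5299, 0.1807, 0.2996]
ee_rot: [3.142, 0.001, -2.738]
force: [1.1, -1.1, 0.0]
width: 0.0669
```

Request:
move_arm(deltas=[[0,2,0,0,0,0],[0,0,0,0,0,0],[0,0,0,0,0,0],[0,0,0,0,0,0],[0,0,0,0,0,0]])

```text
t: 4.8
eef_pos: [0.5294, 0.1801, 0.3001]
ee_rot: [3.141, 0.0, -2.74]
force: [-0.3, 0.0, -0.1]
width: 0.0674
```

Request:
move_arm(deltas=[[1,6,-12,0,0,0],[0,0,-25,0,0,0],[0,0,-25,0,0,0],[0,0,-25,0,0,0],[0,0,-20,0,0,0]])

```text
t: 5.22
eef_pos: [0.5302, 0.1859, 0.1918]
ee_rot: [3.141, 0.0, -2.74]
force: [0.4, -0.8, 0.4]
width: 0.0672
```

```bash
python3 - <<'E'
from h import *
print(arm.get_state()["eef_pos"])
save("side","g.png",(210,240,350,370),4)
E
```

```text
[0.53022118 0.1859316  0.19177657]
```

View pics/g.png

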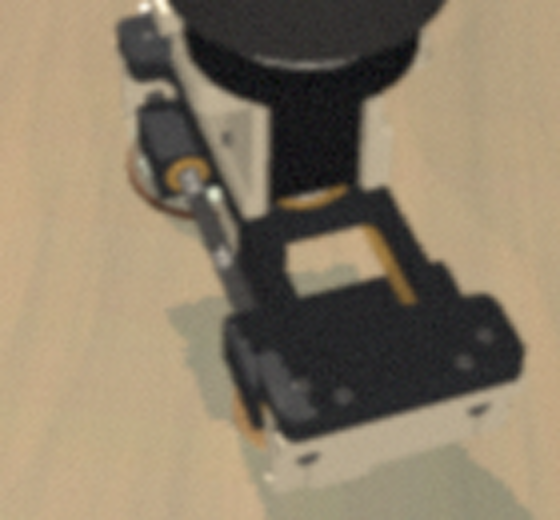

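The gripper hides the marble in this view, with the stand's foot just visible at the lower left of the near finger. I'll close and read the width, which should be about 24 mm.

Request:
move_arm(deltas=[[0,1,0,0,0,0],[0,0,0,0,0,0],[0,0,0,0,0,0],[0,0,0,0,0,0],[0,0,0,0,0,0]], claw=255, squeeze=8)

```text
t: 5.68
eef_pos: [0.5309, 0.1882, 0.194]
ee_rot: [3.141, 0.002, -2.739]
force: [0.5, -0.9, -0.5]
width: 0.0392
```

Request:
move_arm(deltas=[[0,0,0,0,0,0],[0,0,0,0,0,0],[0,0,0,0,0,0],[0,0,0,0,0,0],[0,0,0,0,0,0]])

```text
t: 6.1
eef_pos: [0.5308, 0.1881, 0.1931]
ee_rot: [3.142, 0.001, -2.739]
force: [-0.2, -0.2, 4.5]
width: 0.0232
```

Request:
move_arm(deltas=[[0,0,10,0,0,0],[0,0,20,0,0,0],[0,0,25,0,0,0],[0,0,25,0,0,0],[0,0,20,0,0,0]])

```text
t: 6.52
eef_pos: [0.5306, 0.1881, 0.2948]
ee_rot: [3.141, 0.001, -2.739]
force: [0.9, 0.4, 0.8]
width: 0.0228
```

```bash
python3 - <<'E'
from h import *
s=arm.get_state();print(s["eef_pos"],s["width"],s["force"])
for c in("side","top"):
    arm.grab_frame(c)
    print(c,[(r["xy"],r["score"]) for r in arm.spot_point("marble_center",c)],proj(c,s["eef_pos"]-[0,0,.163]))
save("side","g2.png",(210,200,350,370),3)
E
```

```text
[0.53055573 0.18808108 0.29482299] 0.022849807619591465 [0.85717255 0.39742572 0.76721496]
side [] [284.00596042 276.63484234]
top [] [176.43987372 214.71049495]
```

View pics/g2.png

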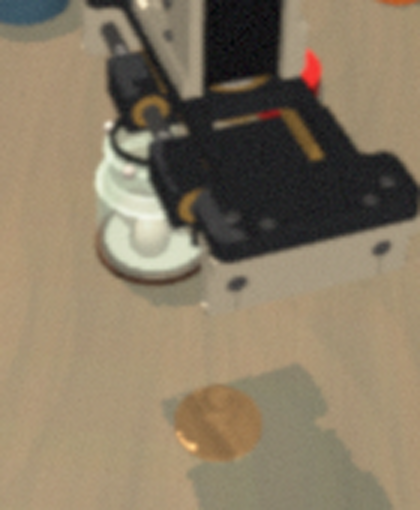

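The stand is empty and the jaws stop at about 23 mm, so the marble is held. Next I carry it over the jar mouth.

Request:
move_arm(deltas=[[9,-25,0,0,0,0],[9,-25,0,0,0,0],[9,-26,0,0,0,0],[9,-26,0,0,0,0],[8,-25,0,0,0,0]])

```text
t: 7.18
eef_pos: [0.5745, 0.0597, 0.2913]
ee_rot: [3.141, -0.003, -2.739]
force: [-0.2, 0.7, 0.2]
width: 0.0231
```

Request:
move_arm(deltas=[[0,0,-9,0,0,0],[0,0,-9,0,0,0],[0,0,-9,0,0,0],[0,0,0,0,0,0],[0,0,0,0,0,0]])

```text
t: 7.6
eef_pos: [0.5741, 0.0617, 0.2645]
ee_rot: [-3.142, -0.003, -2.738]
force: [0.4, 0.6, -0.2]
width: 0.0233
```

```bash
python3 - <<'E'
from h import *
s=arm.get_state();print(s["eef_pos"],s["width"],s["force"])
save("side","g3.png",(210,170,350,310),4)
E
```

```text
[0.5740865  0.06166285 0.26445614] 0.023308190893313218 [ 0.38849501  0.64263642 -0.22708446]
```

View pics/g3.png

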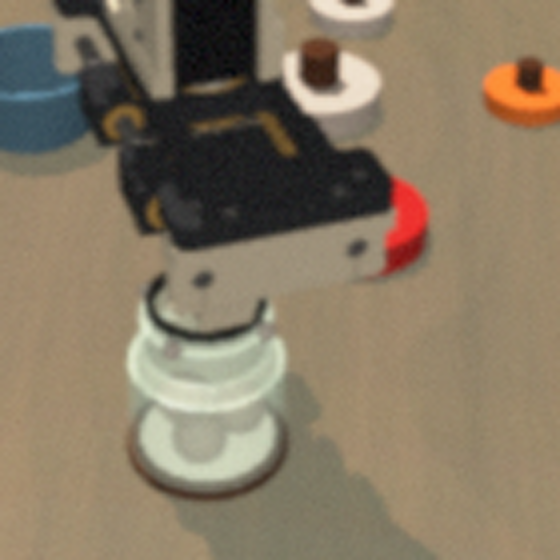

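The fingers are centred over the mouth ring (crop about (210,300)). Releasing.

Request:
move_arm(deltas=[[0,0,0,0,0,0],[0,0,0,0,0,0],[0,0,0,0,0,0],[0,0,0,0,0,0],[0,0,0,0,0,0]], claw=130)

```text
t: 8.07
eef_pos: [0.5746, 0.0611, 0.266]
ee_rot: [3.142, 0.001, -2.739]
force: [-0.3, -0.1, 0.7]
width: 0.0424
```

Request:
move_arm(deltas=[[0,0,12,0,0,0],[0,-10,20,0,0,0],[-5,-30,10,0,0,0],[-5,-35,0,0,0,0],[-5,-35,0,0,0,0]])

```text
t: 8.48
eef_pos: [0.5595, -0.0496, 0.3088]
ee_rot: [-3.141, 0.002, -2.737]
force: [0.0, -0.6, -1.1]
width: 0.0431
```

Request:
move_arm(deltas=[[-5,-35,0,0,0,0],[-5,-35,0,0,0,0],[-5,-35,0,0,0,0],[-5,-35,0,0,0,0],[-1,-35,0,0,0,0]])

```text
t: 8.9
eef_pos: [0.5376, -0.2256, 0.308]
ee_rot: [-3.142, 0.0, -2.739]
force: [0.8, 0.5, 0.1]
width: 0.0429
```

```bash
python3 - <<'E'
from h import *
s=arm.get_state();print(s["eef_pos"],s["width"],s["force"])
S=arm.grab_frame("side");T=arm.grab_frame("top")
a=cv2.resize(S[225:365,230:330],None,fx=4,fy=4,interpolation=cv2.INTER_CUBIC)
b=cv2.resize(T[165:249,175:265],None,fx=4,fy=4,interpolation=cv2.INTER_CUBIC)
w=np.zeros((560,760,3),np.uint8);w[:,:400]=a;w[:336,400:]=b;cv2.imwrite("pics/j.png",w[:,:,::-1])
for c in("side","top"):
    print(c,[(r["xy"],r["score"]) for r in arm.spot_point("marble_center",c)])
E
```

```text
[ 0.53758775 -0.2256029   0.3080461 ] 0.04289388353937199 [0.80154137 0.53751967 0.11113528]
side []
top []
```

View pics/j.png

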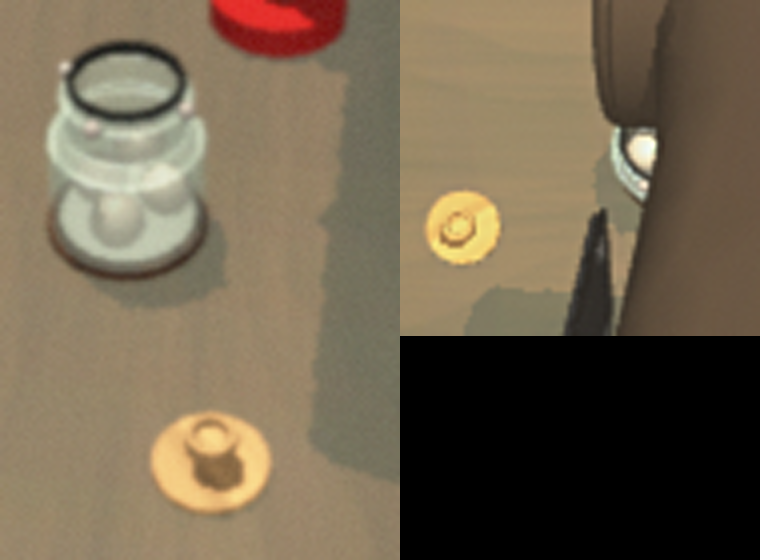

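```bash
python3 - <<'E'
from h import *
S=arm.grab_frame("side")[:,:,::-1]; O=cv2.imread("pics/side0.png")
w=np.zeros((600,800,3),np.uint8)
f=lambda a:cv2.resize(a[230:300,235:290],(236,300),interpolation=cv2.INTER_CUBIC)
w[:300,:236]=f(O);w[300:,:236]=f(S);w[:420,240:]=S
cv2.imwrite("pics/k.png",w)
print(np.abs(S[230:300,235:290].astype(int)-O[230:300,235:290]).mean())
E
```

```text
4.605800865800866
```

View pics/k.png

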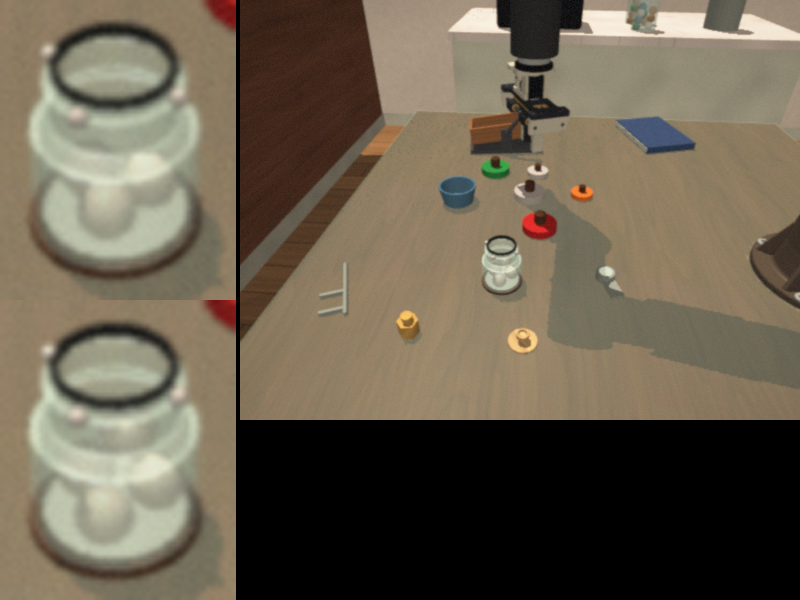

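Before and after crops: the new marble shows as a pale blob at about (125,430) in the jar. Nothing loose is on the table, and the bystanders haven't moved. Next is the cap: lower onto the knob with the tips just above the lid top.

Request:
move_arm(deltas=[[0,1,-20,0,0,0],[0,0,-25,0,0,0],[0,0,-25,0,0,0],[0,0,-22,0,0,0],[0,0,-15,0,0,0]])

```text
t: 9.57
eef_pos: [0.5382, -0.2215, 0.1988]
ee_rot: [3.141, -0.001, -2.737]
force: [-0.0, -0.8, 0.2]
width: 0.0427
```

Request:
move_arm(deltas=[[0,0,0,0,0,0],[0,0,0,0,0,0],[0,0,0,0,0,0],[0,0,0,0,0,0],[0,0,0,0,0,0]])

```text
t: 9.98
eef_pos: [0.539, -0.2228, 0.2019]
ee_rot: [-3.141, 0.002, -2.738]
force: [0.2, 0.3, 0.2]
width: 0.0427
```

Request:
move_arm(deltas=[[0,-1,0,0,0,0],[0,0,0,0,0,0],[0,0,0,0,0,0],[0,0,0,0,0,0],[0,0,0,0,0,0]], claw=255, squeeze=40)

```text
t: 10.4
eef_pos: [0.5386, -0.2241, 0.2009]
ee_rot: [-3.141, 0.0, -2.739]
force: [-0.3, 0.3, 3.2]
width: 0.0229
```

Request:
move_arm(deltas=[[0,0,0,0,0,0],[0,0,0,0,0,0],[0,0,10,0,0,0],[0,0,20,0,0,0],[0,0,20,0,0,0]])

```text
t: 10.82
eef_pos: [0.5381, -0.2239, 0.2508]
ee_rot: [3.14, -0.002, -2.739]
force: [0.4, -0.6, -0.1]
width: 0.0228
```

Request:
move_arm(deltas=[[0,0,25,0,0,0],[0,0,25,0,0,0],[0,0,20,0,0,0],[0,0,0,0,0,0],[0,0,0,0,0,0]])

```text
t: 11.23
eef_pos: [0.5387, -0.2239, 0.3223]
ee_rot: [-3.14, 0.003, -2.739]
force: [-0.5, 0.7, -0.9]
width: 0.023
```

```bash
python3 - <<'E'
from h import *
s=arm.get_state();print(s["eef_pos"],s["width"],s["force"])
save("side","l.png",(230,90,360,270),3)
for c in("side","top"):
    arm.grab_frame(c)
    for r in arm.masks_of("cap",c)[:6]:
        ys,xs=np.nonzero(r["pixels"]);print(c,r["score"],xs.min(),xs.max(),ys.min(),ys.max())
    print(proj(c,s["eef_pos"]-[0,0,.19]))
E
```

```text
[ 0.53868173 -0.22391182  0.32225871] 0.02295807411232594 [-0.48773331  0.67523512 -0.89241583]
side 0.96 241 268 156 178
side 0.84 275 307 133 156
side 0.81 282 316 210 237
side 0.8 287 307 163 178
side 0.69 330 352 184 202
[290.60100022 144.01716124]
top 0.95 357 377 263 283
top 0.52 321 324 224 238
[372.22946002 215.13792571]
```

View pics/l.png

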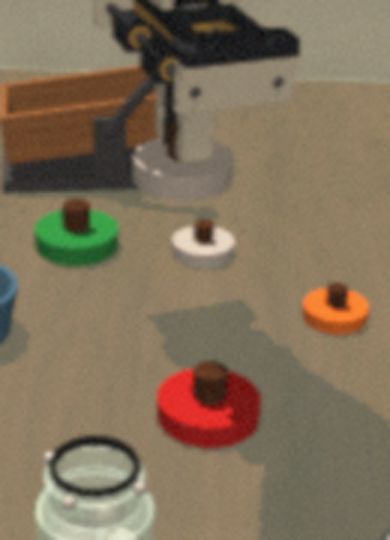

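The large white cap is lifted level at crop (183,170), about 120 mm up. Now to carry it over the jar.

Request:
move_arm(deltas=[[4,29,0,0,0,0],[4,29,0,0,0,0],[4,29,0,0,0,0],[4,29,0,0,0,0],[4,29,0,0,0,0]])

```text
t: 11.9
eef_pos: [0.5584, -0.0777, 0.3198]
ee_rot: [3.141, -0.002, -2.739]
force: [1.1, -0.4, -1.2]
width: 0.0231
```

Request:
move_arm(deltas=[[3,28,0,0,0,0],[3,28,0,0,0,0],[3,28,0,0,0,0],[3,28,0,0,0,0],[3,28,0,0,0,0]])

```text
t: 12.32
eef_pos: [0.5734, 0.0624, 0.3198]
ee_rot: [-3.142, -0.002, -2.739]
force: [0.5, -0.2, -0.7]
width: 0.0229
```

Request:
move_arm(deltas=[[0,0,-10,0,0,0],[0,0,-10,0,0,0],[0,0,-5,0,0,0],[0,0,0,0,0,0],[0,0,0,0,0,0]])

```text
t: 12.73
eef_pos: [0.5734, 0.0601, 0.2949]
ee_rot: [-3.141, -0.002, -2.74]
force: [1.2, 0.2, -1.2]
width: 0.0227
```

```bash
python3 - <<'E'
from h import *
ps=[]
for i in range(6):
    arm.grab_frame("side");s=arm.get_state();ps.append(np.r_[s["eef_pos"],s["force"]])
print(np.mean(ps,0).round(4),s["width"],s["ee_rot"])
for c in("side","top"):
    arm.grab_frame(c)
    for r in arm.masks_of("cap",c)[:6]:
        ys,xs=np.nonzero(r["pixels"]);print(c,r["score"],xs.min(),xs.max(),ys.min(),ys.max())
    print(proj(c,s["eef_pos"]-[0,0,.2005]),proj(c,s["eef_pos"]-[0,0,.1825]))
save("side","n.png",(220,190,320,310),5)
E
```

```text
[ 0.5737  0.0604  0.296  -0.2122  0.1832 -0.7736] 0.022689768831653977 [-3.14156973e+00  8.02405253e-04 -2.73935172e+00]
side 0.89 282 316 215 238
side 0.81 240 283 221 250
side 0.58 331 352 184 201
side 0.53 287 307 163 179
[261.42511653 237.58912969] [261.32817914 228.74741743]
top 0.92 356 377 262 283
top 0.87 395 417 219 240
top 0.74 293 324 217 246
top 0.73 233 254 203 214
top 0.65 392 421 171 199
[239.53343844 198.75978988] [238.67342437 197.35023703]
```

View pics/n.png

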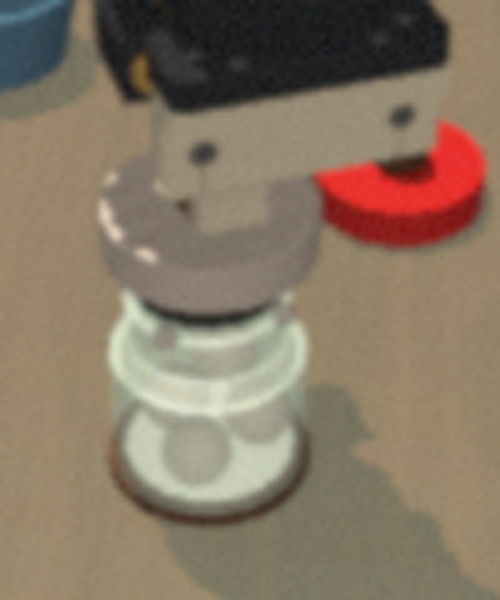

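The cap sits centred over the neck (cap mid at column 210, jar body 209). Descending gently.

Request:
move_arm(deltas=[[0,0,-5,0,0,0],[0,0,-5,0,0,0],[0,0,-4,0,0,0],[0,0,0,0,0,0],[0,0,0,0,0,0]])

```text
t: 13.7
eef_pos: [0.5734, 0.061, 0.2811]
ee_rot: [-3.142, -0.001, -2.739]
force: [-0.4, 0.4, -1.8]
width: 0.0228
```

Request:
move_arm(deltas=[[0,0,-2,0,0,0],[0,0,-1,0,0,0],[0,0,-1,0,0,0],[0,0,0,0,0,0],[0,0,0,0,0,0]])

```text
t: 14.12
eef_pos: [0.5741, 0.0609, 0.2784]
ee_rot: [-3.141, 0.002, -2.738]
force: [1.7, -1.7, 3.0]
width: 0.0228
```

Request:
move_arm(deltas=[[0,0,-1,0,0,0],[0,0,-1,0,0,0],[0,0,0,0,0,0],[0,0,0,0,0,0],[0,0,0,0,0,0]])

```text
t: 14.53
eef_pos: [0.5741, 0.0608, 0.2763]
ee_rot: [-3.141, 0.001, -2.739]
force: [2.6, -3.9, 5.0]
width: 0.0227
```

Request:
move_arm(deltas=[[0.5,-1,0,0,0,0],[0,0,-1,0,0,0],[0,0,-1,0,0,0],[0,0,0,0,0,0],[0,0,0,0,0,0]])

```text
t: 14.95
eef_pos: [0.5738, 0.06, 0.2724]
ee_rot: [3.141, -0.001, -2.739]
force: [5.1, -1.9, -5.9]
width: 0.0227
```

Request:
move_arm(deltas=[[0,0,-1,0,0,0],[0,0,-1,0,0,0],[0,0,0,0,0,0],[0,0,0,0,0,0],[0,0,0,0,0,0]])

```text
t: 15.37
eef_pos: [0.5739, 0.0601, 0.271]
ee_rot: [3.141, -0.001, -2.739]
force: [4.7, -3.0, -5.2]
width: 0.0228
```

Request:
move_arm(deltas=[[1,-0.5,-1,0,0,0],[0,0,-1,0,0,0],[0,0,0,0,0,0],[0,0,0,0,0,0],[0,0,0,0,0,0]])

```text
t: 15.78
eef_pos: [0.5748, 0.0596, 0.2696]
ee_rot: [3.141, -0.0, -2.739]
force: [0.9, -0.7, -1.1]
width: 0.0228
```

Request:
move_arm(deltas=[[0,0,-1,0,0,0],[0,0,0,0,0,0],[0,0,0,0,0,0],[0,0,0,0,0,0],[0,0,0,0,0,0]])

```text
t: 16.2
eef_pos: [0.5749, 0.0596, 0.2688]
ee_rot: [3.141, -0.0, -2.739]
force: [-1.8, 0.6, 3.2]
width: 0.0228
```

Request:
move_arm(deltas=[[-0.3,0,-1,0,0,0],[0,0,0,0,0,0],[0,0,0,0,0,0],[0,0,0,0,0,0],[0,0,0,0,0,0]])

```text
t: 16.62
eef_pos: [0.5748, 0.0596, 0.268]
ee_rot: [-3.141, 0.0, -2.739]
force: [-0.9, 1.1, 5.2]
width: 0.0229
```

```bash
python3 - <<'E'
from h import *
ps=[]
for i in range(8):
    arm.grab_frame("side");s=arm.get_state();ps.append(np.r_[s["eef_pos"]*1000,s["force"]])
print(np.mean(ps,0).round(2),np.std(ps,0).round(2),s["width"],s["ee_rot"])
E
```

```text
[574.83  59.57 268.03  -1.37   0.68   5.36] [0.01 0.01 0.01 0.4  0.64 0.49] 0.02288850778056102 [-3.14148535e+00  4.95182422e-04 -2.73864095e+00]
```

Request:
move_arm(deltas=[[-0.2,0,-0.8,0,0,0],[0,0,0,0,0,0],[0,0,0,0,0,0],[0,0,0,0,0,0],[0,0,0,0,0,0]])

```text
t: 17.43
eef_pos: [0.5748, 0.0595, 0.2675]
ee_rot: [-3.141, 0.001, -2.739]
force: [-1.2, 0.5, 7.7]
width: 0.0229
```

```bash
python3 - <<'E'
from h import *
ps=[]
for i in range(20):
    arm.grab_frame("side");s=arm.get_state();ps.append(np.r_[s["eef_pos"]*1000,s["force"]])
print(np.mean(ps,0).round(2),np.std(ps,0).round(2),ps[0][5],ps[-1][5],s["width"],s["ee_rot"])
save("side","z.png",(220,190,320,310),5)
E
```

```text
[ 5.7476e+02  5.9580e+01  2.6754e+02 -1.8500e+00  1.4000e-01  7.3500e+00] [0.01 0.01 0.01 0.44 0.59 0.55] 7.22999835830054 7.071541411959963 0.02291772162975621 [-3.14132654e+00  9.08944856e-04 -2.73854692e+00]
```

View pics/z.png

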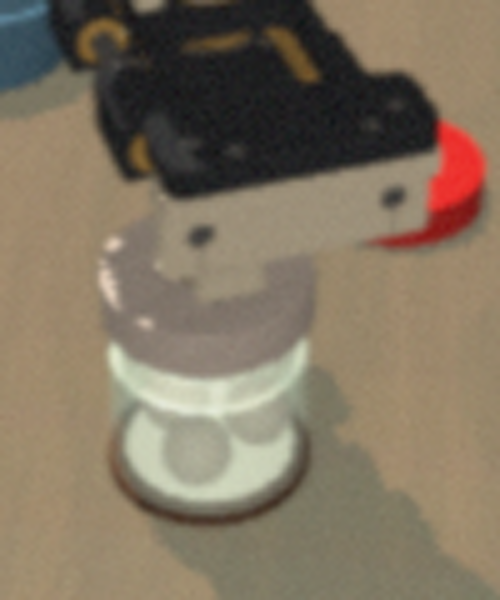

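The cap is down over the neck, level and centred (cap mid at column 208, jar at 209). The push is steady at about 8 N, so I'm handing in.

```bash
python3 -c "
from station import arm
print(arm.job_done()); s=arm.get_state(); print(s['t'],s['force'],s['eef_pos'])"
```

```text
the job is handed in; nothing more can be done
None
the job is handed in; nothing more can be done
```

I put the marble from the stand into the jar. Then I pressed the larger white cap on through the click and onto the seal, and handed in at about 19 s with the gripper still pushing it down.

**Final push:** over the last second of readings the force held steady at about 7.4 N, or about 8 N after allowing for the cap's weight. The tool height of 267.5 mm matches the seal squeezed by about 2 mm; I worked both figures out from the tool readings, as the seal joint can't be read.

**The click:** the vertical force rose to 5 N in the readings, then reversed as the cap passed the catches. I only sampled between moves, so I did not record the 10 N peak itself.

**Alignment:** the cap looked level and centred in the last picture. I corrected it by 1–2 mm sideways while pressing, because the jar was pushing back. A side force of about 2 N remained.

**Marble in the jar:** the stand is empty and nothing loose was on the table. The marble shows only as a faint pale blob in the before/after crops, and the networks reported no marble there, so I confirmed it by eye only.

**Bystanders:** the loupe, ramekin and brass weight looked unmoved in the side picture taken before the cap was fetched. I did not check them again afterwards.

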